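# Clear the tasting slate and present the cheese ball to the customer

## Robot

A 6-joint arm with a two-finger parallel gripper is mounted at the origin on the work surface. World frame = base frame: x ahead of the robot, y to its left, z up, the work surface at z = 0. Lengths are in m, angles in rad, forces in N, time in s.
With the tool pointing down it reaches from about 0.35 to 0.875 m from the base axis. Payload 15.5 kg.
Tool frame: the origin (TCP) lies on the centre line of the jaws, within the pads' length; the fingertips stand 22 mm ahead of it and the grasp point (between the pads) lies 3 mm ahead of it (env.tcp_to_tips is the distance from the TCP to the fingertips, in m); z points along the fingers, y is the line along which they close (so a half turn about z gives the same grasp; the last joint's range is limited). The gripper opens to 85 mm and grips with 20 to 120 N. Pads are 22 mm wide; open, the fingers measure 114 mm over their backs; the gripper's body (76 mm by 85 mm) begins 54 mm behind the grasp point. The pads swing forward as they close: fully open they stand 13 mm farther back than shut.
Start: joints at [-1.216, 0.494, 1.345, -0, 1.302, -0.096], TCP at [0.272, -0.563, 0.253] pointing down, gripper open.
Joint ranges: [-2.91, 2.91], [-0.82, 2.16], [0.22, 2.67], [-1.22, 4.37], [0.12, 2.79], [-3.08, 3.08]. Speed limits (rad/s): [1.89, 1.89, 2.57, 3.01, 3.01, 3.01].

## Interface

Orientations are given as a rotation vector (axis times angle).
In Python, from bench import env gives the robot as it stands. Calls block until the motion is done:
- env.goto(position, orientation): joint-space move of the TCP to a pose.
- env.line_to(position, speed=0.15, ori=None): straight line of the TCP; ori=None keeps the orientation; speed is the mean speed in m/s.
- env.movej(angles): joint-space move.
- env.grip(opening): finger opening in m; the grip force is fixed at half the most; returns when the fingers have stopped.
- env.sleep(seconds).
- env.inverse_kinematics(position, orientation): joint angles nearest the present ones, or None.
- env.read_camera(name): name is "scene" or "top" or "wrist"; returns a dict with "image" (384x512x3 uint8, red, green, blue), "K" (3x3 intrinsics, pixels), "T" (4x4, takes a point from camera to world coordinates). Camera axes: x right, y down, z forward; pixel columns grow to the right and rows downward; lengths in m; the calibration is good to about 2 mm. A picture is of the moment at which its call begins. There is no depth.
A pose or a line that the arm cannot do raises env.IKError and nothing moves.
- env.job_done(): hands the job in; it is judged then, once.
Trained networks look in a picture, given as the dict that the camera call returned (one of the last four; its "shot" number tells which), for a name from the list of things; names that differ only in an ending like _2 or _b are one class to them, and where a whole thing is asked for, a point or a joint stands for the part that bears it (a point fixed in the world has none). Each returns a list of dicts, best first, with "confidence" (0 to 1); they miss things now and then, are a little off and sometimes report something else, mostly with a low value. They report only what shows in the picture. A call takes as long as a camera call. They do not tell look-alikes from the thing itself.
- env.look_for(picture, thing): "bbox" ([left, top, right, bottom] in pixels, round what is visible of it).
- env.outline_of(picture, thing): "mask" (384x512 bool, what is visible of it) and "bbox" ([left, top, right, bottom] in pixels, round what is visible of it).
Readings, each from a call of its own:
- env.read_clock(): time.
- env.read_joint_pos(): joint angles.
- env.read_qvel(): joint speeds.
- env.read_effort(): joint torques, N m.
- env.read_ee_pos(): TCP position.
- env.read_tcp_rot(): TCP orientation.
- env.read_ft_force(): force on the tool from outside, world axes, zero at the start.
- env.read_torque(): the same for the moment, N m.
- env.read_finger_gap(): finger opening in m.
- env.read_gripper_force(): force on a finger pad.
Only numpy, scipy, OpenCV 4.12 (cv2) and the standard library are available. Lean on these libraries where they do the work, as an engineer would, in place of code of your own. Each camera call takes 0.05 s, during which the arm holds its last target. There are 200 camera calls.

## Task

A customer across the counter (on the far side, opposite the robot) wants to see the little peppered cheese ball. Drop the two rind offcuts that lie on the tasting slate into the scrap pan; then lift the dish straight up by its wooden grip and, in the air, turn it a quarter turn so that the price card on its rim faces straight across to the customer, keeping it level and the loose ball in the middle. Finish while still holding the dish still and level over the middle of the slate, about 10 cm above it; leave the three other cheeses where they are.

Things in the scene. Friction and masses are not known exactly. Their poses are not given: they have to be found in the camera images.
- dish: White enamelled tasting dish with a blue rim, 177 mm across, 28 mm deep, 0.25 to 0.42 kg, loose on the counter on an 84 mm foot. A steel bail arches over it from rim to rim along its y axis, with a wooden grip on top. Origin: centre of the foot's underside; x points to the price card on the rim, z up. At the start the card points to the robot's left (+y), within 20 degrees.
- dish_grip (a point): Middle of the wooden grip, 112 mm straight above the dish's origin, above its centre of gravity. The grip is a bar 14 mm wide (dish x), 68 mm long (dish y) and 18 mm tall, with nothing beside it; below it the space is free down to the ball's top, 52 mm above the counter. Axes as the dish.
- dish_card (a point): Middle of the price card: white with a yellow edge, 52 mm wide and 36 mm tall, standing on the rim 88 mm out from the dish's middle along dish x, its top edge 70 mm above the counter; it faces outward.
- dish_middle (a point): Bottom of the dish's hollow, on its centre line, 6 mm above the dish's origin.
- ball_center (a point): Centre of the loose ball: hard cheese coated in black pepper, 46 mm across, 55 g, resting in the middle of the dish. The dish's inside slopes up all round, 6 degrees near the middle and 25 degrees beyond 50 mm, so the ball comes back when moved gently but rolls off if jerked or tilted. Its axes mean nothing.
- rind_red_middle (a point): Centre (half-way up) of a loose offcut of cheese with a red wax rind, lying on the slate: a slightly curved bar about 66 mm long (its x), 25 mm wide (its y) and 30 mm tall, about 35 g. z up.
- rind_brown_middle (a point): Centre (half-way up) of a loose offcut of cheese with a brown rind, same shape and size as the red one, lying on the slate.
- slate: Tasting slate: dark grey slab 220 mm (x) by 180 mm (y), 10 mm thick, fixed on the counter. Origin: centre of its underside; z up.
- pan: Scrap pan: open-topped bright metal food pan, 176 mm (x) by 108 mm (y) over the lip, 102 mm tall, walls 4 mm, floor 4 mm thick, fixed on the counter. Origin: centre of its underside; z up.
- pan_mouth (a point): Centre of the scrap pan's mouth, 100 mm above its origin.
- wheel_middle (a point): Centre of a loose round white-rind cheese with a blue and white label, 110 mm across, 36 mm tall. To be left alone.
- pyramid_middle (a point): Point 30 mm up inside a loose grey truncated-pyramid cheese, 71 mm square at the foot, 62 mm tall. To be left alone.
- woodbox_middle (a point): Centre of a loose round wooden cheese box with a green label, 112 mm across, 44 mm tall. To be left alone.
- customer (a point): Fixed point on the counter's top, straight ahead of the robot; only its direction matters: its x axis points straight across the counter, away from the robot, to where the customer stands.
There are look-alikes about, which are no part of the job. There is more than one size of the dish; the job needs the middle-sized.

How it is judged:
On the way, in this order (a step that is already met when the one before it is completed fails the run):
1. both rind offcuts are in the scrap pan, let go, the dish still standing on the counter (x of rind_red_middle in the frame of pan between -0.084 and 0.084 m and y of rind_red_middle in the frame of pan between -0.05 and 0.05 m and z of rind_red_middle in the frame of pan between 0 and 0.085 m and x of rind_brown_middle in the frame of pan between -0.084 and 0.084 m and y of rind_brown_middle in the frame of pan between -0.05 and 0.05 m and z of rind_brown_middle in the frame of pan between 0 and 0.085 m and contact force between the fingers and rind_red below 0.1 N and contact force between the fingers and rind_brown below 0.1 N and height (world z) of dish below 0.01 m), for 0.2 s.
2. the dish is lifted off the counter, more than 25 mm clear, with its card not yet turned to the customer (still over 45 degrees away) (height (world z) of dish above 0.025 m and angle between the x axis of dish and the x axis of customer, either way round above 0.785 rad and horizontal distance between ball_center and dish_middle below 0.03 m), for 0.1 s.
At the end, for the whole second after the job is handed in: Both offcuts lie in the pan. The gripper alone holds the dish at rest, underside 60 to 160 mm above the slate's top, its middle within 45 mm of the slate's, card facing the customer within 10 degrees, tilted under 5 degrees, the ball resting within 12 mm of its middle (x of rind_red_middle in the frame of pan between -0.084 and 0.084 m and y of rind_red_middle in the frame of pan between -0.05 and 0.05 m and z of rind_red_middle in the frame of pan between 0 and 0.085 m and x of rind_brown_middle in the frame of pan between -0.084 and 0.084 m and y of rind_brown_middle in the frame of pan between -0.05 and 0.05 m and z of rind_brown_middle in the frame of pan between 0 and 0.085 m and angle between the x axis of dish and the x axis of customer, either way round below 0.17 rad and x of dish_card in the frame of slate above 0.02 m and horizontal distance between dish and slate below 0.045 m and z of dish in the frame of slate between 0.07 and 0.17 m and angle between dish's own z axis and vertical below 0.09 rad and horizontal distance between ball_center and dish_middle below 0.012 m and z of ball_center in the frame of dish below 0.04 m and linear speed of dish below 0.02 m/s and angular speed of dish below 0.1 rad/s and contact force between the fingers and dish above 2 N and contact force between dish and pan below 0.1 N); the arm keeps its last pose, push and grip.
It fails at once if the ball rolled more than 30 mm from the dish's middle (horizontal distance between ball_center and dish_middle above 0.03 m).
It fails at once if the dish was tipped more than 11 degrees (angle between dish's own z axis and vertical above 0.2 rad).
It fails at once if another cheese was moved more than 20 mm (distance of any of wheel_middle, pyramid_middle, woodbox_middle from where it was at the start of the episode above 0.02 m).
It also fails if it takes over 70 s, if anything falls off the work surface, if the arm or the gripper's body presses on something with over 40 N, if the wrist force passes 120 N, or if a joint passes its speed limit or range.

## Working session

There is one attempt and no reset: what is moved stays moved. The work goes in short steps, each a Python script; the robot and the scene stay as the last script left them, time stands still between calls to the robot, and variables do not carry over. Pictures are saved under pics/ and viewed, at most 10 in all, crops included, and the job is handed in when it is done.

```bash
ls; mkdir -p pics
cat > h.py <<'E'
from bench import env
import numpy as np, cv2
from scipy.spatial.transform import Rotation as R
def save(p,n): cv2.imwrite('pics/'+n,cv2.cvtColor(p['image'],cv2.COLOR_RGB2BGR))
def ray(p,uv,z):
    d=p['T'][:3,:3]@np.linalg.solve(p['K'],[uv[0],uv[1],1.]);o=p['T'][:3,3]
    return o+d*(z-o[2])/d[2]
def proj(p,X):
    T=np.linalg.inv(p['T']);c=T[:3,:3]@np.asarray(X)+T[:3,3];u=p['K']@c;return u[:2]/u[2]
def down(yaw):  # closing line (tool y) at world angle yaw
    y=np.array([np.cos(yaw),np.sin(yaw),0]);z=np.array([0,0,-1.]);x=np.cross(y,z)
    return R.from_matrix(np.c_[x,y,z]).as_rotvec()
E
python3 - <<'E'
from h import *
a=env.read_camera('top');b=env.read_camera('scene');save(a,'top.png');save(b,'scene.png')
for n,p in(('top',a),('scene',b)):
    print(n,p['T'][:3,3].round(3))
    for t in ['dish','dish_card','ball_center','rind_red_middle','rind_brown_middle','slate','pan','wheel_middle','pyramid_middle','woodbox_middle']:
        for r in env.outline_of(p,t)[:4]:
            m=np.argwhere(r['mask']);c=m.mean(0)[::-1]
            print(t,round(r['confidence'],2),np.round(r['bbox']),c.round(1),ray(p,c,0.01)[:2].round(3))
print(env.read_clock())
E
```

```text
pics
top [0.429 0.119 1.26 ]
dish 0.89 [ 68. 195. 123. 247.] [ 96.3 219.5] [0.468 0.506]
dish 0.71 [150. 175. 220. 238.] [185.4 205.7] [0.509 0.272]
dish 0.57 [140. 260. 239. 363.] [186.9 312.4] [0.23 0.26]
dish_card 0.78 [150. 172. 216. 240.] [185.6 206.1] [0.508 0.272]
dish_card 0.69 [ 70. 194. 122. 244.] [ 96.5 219.2] [0.468 0.505]
dish_card 0.57 [139. 260. 237. 366.] [186.9 312.6] [0.229 0.26 ]
ball_center 0.69 [183. 196. 194. 216.] [188.8 206.8] [0.506 0.263]
rind_red_middle 0.6 [266. 174. 290. 185.] [276.6 177.3] [0.59 0.03]
rind_brown_middle 0.67 [267. 210. 291. 230.] [277. 219.] [0.478 0.028]
slate 0.82 [242. 151. 316. 241.] [280.3 195.1] [0.543 0.02 ]
pan 0.74 [376. 167. 446. 246.] [409.3 206.4] [ 0.519 -0.329]
wheel_middle 0.79 [193. 102. 234. 143.] [213.3 120.9] [0.74  0.204]
pyramid_middle 0.77 [278.  97. 305. 125.] [292.7 111.3] [ 0.773 -0.011]
woodbox_middle 0.69 [347. 100. 395. 140.] [371.3 119.2] [ 0.756 -0.227]
scene [0.909 0.518 0.96 ]
dish 0.64 [355. 274. 412. 328.] [381.4 302.8] [0.466 0.504]
dish 0.6 [266. 216. 336. 282.] [297.9 248.8] [0.504 0.267]
dish 0.56 [31
[... 363 characters left out ...]
] [0.584 0.025]
rind_brown_middle 0.79 [233. 178. 251. 199.] [242.1 186.4] [0.472 0.021]
rind_brown_middle 0.37 [ 93. 171. 133. 210.] [111.2 190.3] [ 0.751 -0.233]
slate 0.66 [175. 162. 276. 246.] [222.4 204.6] [0.554 0.027]
slate 0.41 [191. 266. 236. 316.] [213.4 291.5] [0.738 0.2  ]
pan 0.74 [122.  95. 192. 156.] [159.1 123.5] [ 0.494 -0.349]
wheel_middle 0.75 [194. 265. 236. 316.] [213.4 291.5] [0.738 0.2  ]
wheel_middle 0.38 [236. 177. 254. 200.] [242.7 187.2] [0.473 0.024]
pyramid_middle 0.86 [132. 226. 171. 263.] [148.9 243.9] [ 0.775 -0.017]
woodbox_middle 0.76 [ 93. 170. 130. 211.] [111.3 190.2] [ 0.751 -0.233]
woodbox_middle 0.22 [264. 217. 333. 281.] [297.8 248.9] [0.504 0.267]
1.1
```

View pics/top.png

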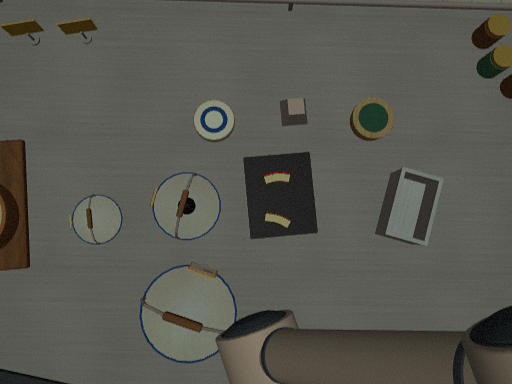

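View pics/scene.png

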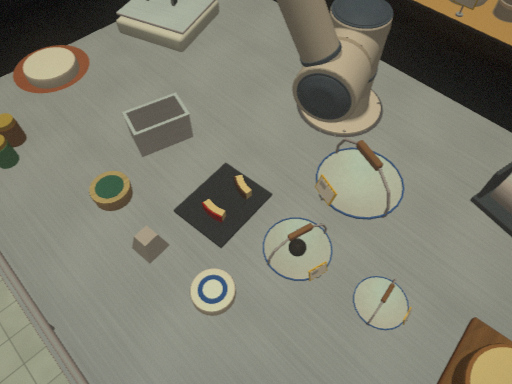

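The three look-alike dishes in the top view are small (96,219), middle (186,206, with the black ball) and large (187,312). The one at (186,206) is middle-sized and holds the ball, with its card at (154,197) pointing to +y. The rinds are at (277,177) red and (277,219) brown, and the pan mouth is near (416,207). I'll confirm in one crop and move the wrist camera over the slate.

Run:
```python
from h import *
a=env.read_camera('top');b=env.read_camera('scene')
ca=cv2.resize(a['image'][165:250,140:225],(400,400),interpolation=cv2.INTER_CUBIC)
cb=cv2.resize(b['image'][205:295,255:345],(400,400),interpolation=cv2.INTER_CUBIC)
save({'image':np.hstack([ca,cb])},'dish.png')
print('f',a['K'][0,0])
# dish diameters at rim height
for r in env.outline_of(a,'dish')[:3]:
    x0,y0,x1,y1=r['bbox'];c=((x0+x1)/2,(y0+y1)/2);print(c,np.abs(ray(a,(x0,c[1]),.028)-ray(a,(x1,c[1]),.028))[1],np.abs(ray(a,(c[0],y0),.028)-ray(a,(c[0],y1),.028))[0])
env.goto([0.46,0.02,0.36],down(0.0))
w=env.read_camera('wrist');save(w,'w1.png');print(w['T'].round(3))
for t in ['rind_red_middle','rind_brown_middle','slate']:
    for r in env.outline_of(w,t)[:2]:
        pts=np.argwhere(r['mask'])[:,::-1].astype(np.float32)
        q=cv2.boxPoints(cv2.minAreaRect(pts));z=.04 if 'r'==t[0] else .01
        W=np.array([ray(w,u,z)[:2] for u in q])
        print(t,round(r['confidence'],2),r['bbox'],W.mean(0).round(4),W.round(3).tolist())
print(env.read_joint_pos().round(2) if hasattr(env.read_joint_pos(),'round') else env.read_joint_pos(),env.read_clock())
```

```text
f 468.82600674313187
(185.3, 206.7) 0.19230537692756747 0.17075641545672343
(188.45, 312.8) 0.24641754811061906 0.25176955699700504
[[ 1.    -0.001 -0.     0.46 ]
 [-0.001 -0.949 -0.315  0.1  ]
 [ 0.     0.315 -0.949  0.48 ]
 [ 0.     0.     0.     1.   ]]
rind_red_middle 0.96 [329.8, 126.1, 352.1, 170.2] [0.5865 0.0356] [[0.565, 0.07], [0.599, 0.071], [0.609, 0.001], [0.573, -0.0]]
rind_brown_middle 0.86 [263.3, 131.2, 286.4, 175.6] [0.4801 0.0305] [[0.455, 0.001], [0.475, 0.069], [0.505, 0.061], [0.486, -0.009]]
rind_brown_middle 0.44 [410.3, 0.3, 493.4, 72.7] [0.731  0.1928] [[0.661, 0.239], [0.781, 0.239], [0.805, 0.147], [0.677, 0.147]]
slate 0.8 [240.3, 93.0, 374.1, 210.2] [0.5489 0.0226] [[0.428, 0.104], [0.642, 0.122], [0.683, -0.056], [0.442, -0.08]]
[-0.09  0.16  1.56 -0.    1.42 -0.09] 3.675
```

View pics/dish.png

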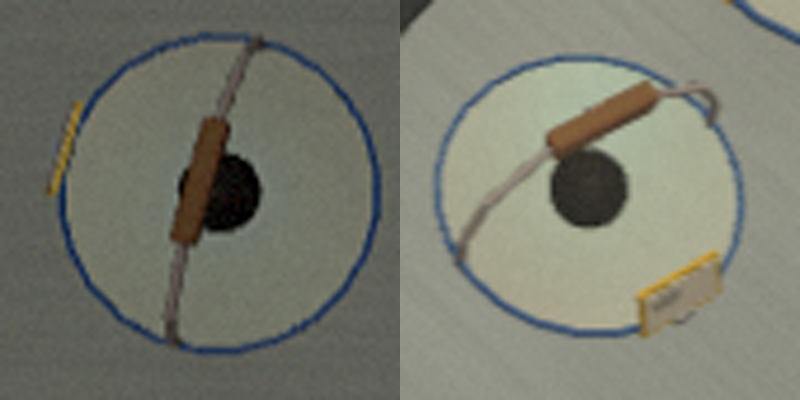

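View pics/w1.png

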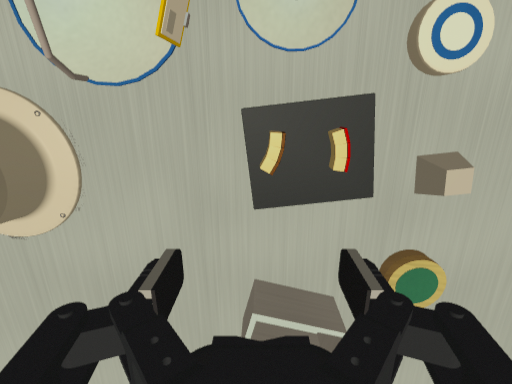

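The crop confirms it: a dish about 177 mm across with the pepper ball, its card facing +y. In the wrist view the brown rind is at (272,153) and the red at (340,150). Moving the offcuts now.

```bash
cat > rind.py <<'E'
from h import *
import sys
a=env.read_camera('top')
P=ray(a,(414,206),.10); e=ray(a,(443,177),.1)-ray(a,(428,245),.1); yp=np.arctan2(e[1],e[0]); print('pan',P.round(3),np.degrees(yp),np.linalg.norm(e))
def take(x,y,yaw,drop):
    env.goto([x,y,.16],down(yaw)); env.grip(.065)
    env.line_to([x,y,.037],.12)
    env.grip(0.0); g=env.read_finger_gap(); print('gap',g,env.read_gripper_force())
    if g<.012: return False
    env.line_to([x,y,.22],.2); 
    d=P[:2]+drop*np.array([np.cos(yp),np.sin(yp)])
    env.goto([d[0],d[1],.22],down(yp)); print('gap',env.read_finger_gap())
    env.line_to([d[0],d[1],.115],.15); env.grip(.055); env.sleep(.2)
    env.line_to([d[0],d[1],.24],.2)
    return True
ok=take(.587,.032,np.radians(8),.03) and take(.480,.029,np.radians(-16),-.03)
env.goto([P[0]-.12,P[1]+.12,.36],down(0)); w=env.read_camera('wrist');t=env.read_camera('top');s=env.read_camera('scene')
save({'image':np.hstack([w['image'][:,::1],])},'w2.png')
I=np.hstack([cv2.resize(t['image'][150:260,230:460],(460,220)),cv2.resize(s['image'][80:250,100:300],(260,220))]);save({'image':I},'t2.png')
print(ok,env.read_clock())
E
python3 rind.py
```

```text
pan [ 0.514 -0.309  0.1  ] -13.322586760070317 0.17613183434202714
gap 0.024036083198608046 58.695590794086456
gap 0.023936397538010072
gap 0.02393692601132517 58.27517621219158
gap 0.024154568977601078
True 19.9333
```

View pics/t2.png

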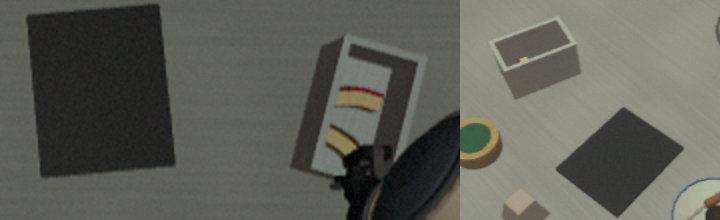

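Both offcuts are in the pan: red at (358,98), brown at (343,140) in the crop. Next, the dish grip.

Run:
```python
from h import *
t=env.read_camera('top');s=env.read_camera('scene')
f=lambda x,y:(140+x*85/400,165+y*85/400)
g=lambda x,y:(255+x*.225,205+y*.225)
print('dish rim',ray(t,f(221,193.5),.028)[:2])
ct=ray(t,f(200,182),.121)[:2];cs=ray(s,g(202,120),.118)[:2];print('grip',ct,cs)
A=ray(t,f(215,120),.121)-ray(t,f(185,245),.121);print(np.linalg.norm(A),np.degrees(np.arctan2(A[1],A[0])))
B=ray(s,g(255,92),.118)-ray(s,g(150,148),.118);print(np.linalg.norm(B),np.degrees(np.arctan2(B[1],B[0])))
yaw=np.radians(74)
c=(ct+cs)/2
env.goto([c[0],c[1],.30],down(yaw)); print(env.read_joint_pos())
w=env.read_camera('wrist');save(w,'w3.png');np.savez('w3.npz',**{k:w[k] for k in('image','K','T')})
print('proj grip',proj(w,[*ct,.121]))
# brown wooden grip segmentation
h=cv2.cvtColor(w['image'],cv2.COLOR_RGB2HSV);m=cv2.inRange(h,(3,90,40),(18,255,255));n,l,st,cc=cv2.connectedComponentsWithStats(m)
for i in range(1,n):
    if st[i,4]>200:
        r=cv2.minAreaRect(np.argwhere(l==i)[:,::-1].astype(np.float32));q=cv2.boxPoints(r)
        print(st[i],r,ray(w,r[0],.119)[:2],[ray(w,u,.119)[:2].round(3).tolist() for u in q])
print(env.read_clock())
```

```text
dish rim [0.50667616 0.26597623]
grip [0.50652736 0.26585202] [0.51271276 0.27029929]
0.06624264536811679 -11.620797698867744
0.067566487387207 165.8682362720462
[ 3.78978173e-01  3.81250053e-01  1.40407249e+00 -2.46752822e-04
  1.35602206e+00 -9.10785005e-01]
proj grip [258.94956893 179.29415416]
[436  65  21  44 572] ((445.8267822265625, 86.8585205078125), (43.512210845947266, 13.549549102783203), 77.90524291992188) [0.46611172 0.47769654] [[0.444, 0.468], [0.445, 0.481], [0.489, 0.488], [0.488, 0.474]]
[254 151  16  58 712] ((261.5, 179.5), (15.0, 57.0), 0.0) [0.50806823 0.26842634] [[0.539, 0.25], [0.475, 0.269], [0.479, 0.285], [0.544, 0.267]]
[ 32 325  37  17 341] ((50.0, 333.0), (16.0, 36.0), 90.0) [ 0.63922644 -0.07752879] [[0.62, -0.094], [0.634, -0.046], [0.659, -0.06], [0.645, -0.109]]
21.8167
```

View pics/w3.png

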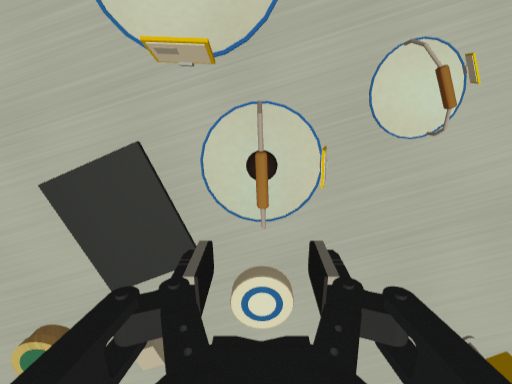

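The wrist view shows the dish centred at (262,165), its grip at (261.5,179.5) aligned with the jaws, and the card at (323,167). The grip estimate is (0.508, 0.268) and the yaw about 74°. Next: grasp and a small straight lift.

Run:
```python
from h import *
yaw=np.radians(74.5);x,y=.508,.268
print(env.inverse_kinematics([.546,.022,.225],down(0)))
env.grip(.05); env.goto([x,y,.2],down(yaw)); env.line_to([x,y,.114],.08)
for g in(.03,.024,.019): env.grip(g)
print(env.read_ft_force()); env.grip(0.)
env.sleep(.5); print(env.read_finger_gap(),env.read_gripper_force(),env.read_ft_force())
env.line_to([x,y,.15],.03); env.sleep(.3)
print(env.read_ft_force(),env.read_torque())
t=env.read_camera('top');s=env.read_camera('scene');w=env.read_camera('wrist')
save({'image':np.hstack([cv2.resize(w['image'],(400,300)),cv2.resize(s['image'][185:305,225:385],(400,300))])},'lift.png')
print(env.read_clock())
```

```text
[-6.90151651e-02  4.14579856e-01  1.57669910e+00 -4.44089210e-16
  1.15031370e+00 -6.90151651e-02]
[-1.11663496  0.20897885 -0.29617099]
0.01303309296444487 59.373952746391296 [0.64218615 1.71612718 1.64954589]
[-0.15266516  0.1465978  -4.08240801] [ 0.07436883 -0.00102889 -0.01942727]
27.0583
```

View pics/lift.png

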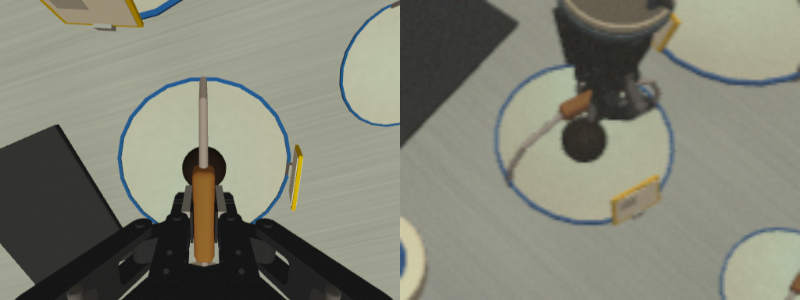

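The dish is up, level, ball centred, with the card still toward +y. Next: lift on, carry it across slowly, and turn it to the customer.

Run:
```python
from h import *
yaw=np.radians(74.5);x,y=.508,.268
env.line_to([x,y,.225],.05)
e=np.array([.546,.022,.225])
env.line_to(e,.045,ori=down(0)); env.sleep(1.5)
print(env.read_ee_pos(),env.read_finger_gap(),env.read_gripper_force(),env.read_ft_force(),env.read_torque())
t=env.read_camera('top');s=env.read_camera('scene');w=env.read_camera('wrist')
save({'image':np.hstack([cv2.resize(t['image'][120:270,200:400],(400,300)),cv2.resize(w['image'],(400,300))])},'end.png')
save({'image':cv2.resize(s['image'][120:270,120:320],(600,450),interpolation=cv2.INTER_CUBIC)},'end2.png')
print(env.read_clock())
```

```text
[0.54598619 0.02201352 0.22498535] 0.012902917748362355 58.51566731929779 [-0.73592093 -0.67156122 -4.64246908] [ 0.01251314 -0.02101794 -0.03665775]
36.0417
```

View pics/end.png

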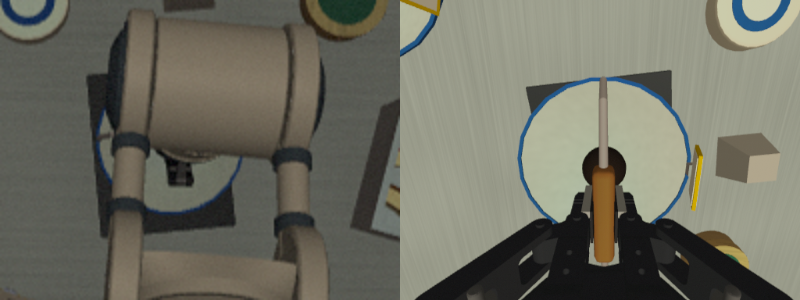

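View pics/end2.png

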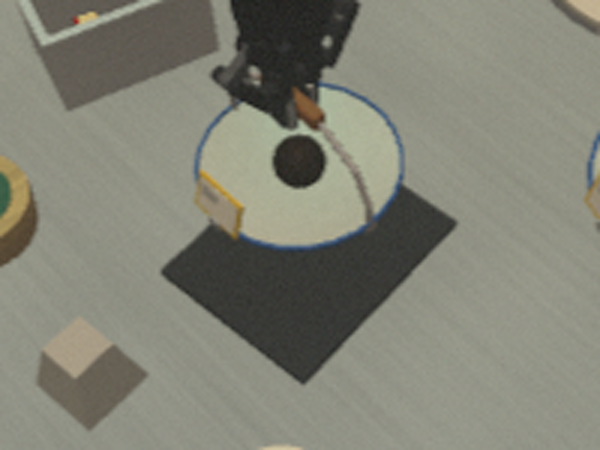

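The dish is level over the slate, the card faces +x, and the ball is in the middle at (300,161) in the scene crop. Handing in.

```bash
python3 -c "
from h import *
print(env.read_qvel()); print(env.job_done())"
```

```text
[-8.94508294e-04  1.04245540e-03 -8.29657132e-05  9.51964570e-04
 -2.32400551e-03 -2.87748102e-03]
the job is handed in; nothing more can be done
None
```

The job is handed in, verdict not shown: both offcuts are in the scrap pan, and the dish is held still and level about 10 cm over the slate, card facing the customer and ball in the middle, at about 36 s on the robot's clock.

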